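Push the stocked fastener drawers shut, leave the empty one out

ROBOT

A 6-joint arm with a two-finger parallel gripper is mounted at the origin on the work surface. World frame = base frame: x ahead of the robot, y to its left, z up, the work surface at z = 0. Lengths are in m, angles in rad, forces in N, time in s.
With the tool pointing down it reaches from about 0.35 to 0.975 m from the base axis. Payload 4.9 kg.
Tool frame: the origin (TCP) lies on the centre line of the jaws, within the pads' length; the fingertips stand 25 mm ahead of it and the grasp point (between the pads) lies 6 mm ahead of it; z points along the fingers, y is the line along which they close (so a half turn about z gives the same grasp; the last joint's range is limited). The gripper opens to 85 mm and grips with 20 to 120 N. Pads are 22 mm wide; open, the fingers measure 114 mm over their backs; the gripper's body (76 mm by 85 mm) begins 54 mm behind the grasp point. The pads swing forward as they close: fully open they stand 13 mm farther back than shut.
Start: joints at [-0.119, 0.053, 1.613, -0, 1.476, -0.119], TCP at [0.625, 0, 0.256] pointing down, gripper open.
Joint ranges: [-3.01, 3.01], [-1.01, 2.22], [0.06, 2.58], [-1.02, 4.17], [0.09, 2.62], [-3.14, 3.14]. Speed limits (rad/s): [2.57, 2.57, 3.14, 3.14, 3.14, 3.14].

INTERFACE

Orientations are given as a unit quaternion [w, x, y, z].
In Python, from plant import state, grab_frame, get_calibration, job gives the robot as it stands. The module is installed in compiled form; this text tells all that it offers.
- The arm moves only by the tool move_arm, never from a script. Its argument "targets" is a list that holds one entry, the list of rows, each a list of 5 numbers: the opening in per cent of the stroke, from 0 (shut) to 100 (fully open), then the shift along the tool's x, y, z as a fraction of full scale, then the turn about the tool's z as a fraction of full scale. A call has 1 to 5 rows; each row shifts and turns the commanded pose from where the row before left it, along the tool's axes as they then stand; what a row does not reach is not made up. Full scale, the value 1, is 0.6 m for a shift and 6 degrees for a turn. A row lasts 1/12 s, in which the tool goes at most 41.7 mm and 7.16 degrees, less where a joint would pass 70% of its speed; a pose out of reach is approached as far as the arm can. A call with a number of a shift or a turn outside -1 to 1 is refused whole. A call with a gripper value outside its range is refused whole. The fingers move at their own pace and stop on an object; the grip force is fixed at half the most. Time passes only in rows, so rows that do not move let the fingers close. It gives the time, the measured TCP pose, the force, the opening and the grip force at its end, in the units of the state.
- state(): the state, without advancing time (a new reading comes with each control period).
- grab_frame(name): name is "scene" or "side" or "wrist"; returns the picture (420x560x3 uint8, red, green, blue); there is no depth.
- get_calibration(name): a dict with "vertical_fov" (degrees; the focal length in pixels is half the picture's height over the tangent of half this angle, whatever the lens; pixels are square), "cx", "cy" (the principal point, pixels), "dist_coeffs" ([k1, k2, p1, p2, k3] as OpenCV has them; the pictures are not rectified), "R" (3x3) and "t" (3): a world point X has camera coordinates R X + t. Camera axes: x right, y down, z forward; pixel columns grow to the right and rows downward; lengths in m; the calibration is good to about 2 mm. A picture is of the moment at which its call begins: read the wrist's pose just before it. get_calibration takes no time and is no camera call; for the wrist camera it gives the pose at the moment of the call.
- job.job_done(): hands the job in; it is judged then, once.
The state is a dict: "time": time; "joint_pos": joint angles; "joint_vel": joint speeds; "joint_efforts": joint torques, N m; "tool_pos": TCP position; "tool_rot": TCP orientation; "contact_force": force on the tool from outside, world axes, zero at the start; "ft_torque": the same for the moment, N m; "gripper_width": opening from 0.0 (shut) to 1.0 (fully open); "grasp_force": force on a finger pad.
Only numpy, scipy, OpenCV 4.12 (cv2) and the standard library are available. Lean on these libraries where they do the work, as an engineer would, in place of code of your own. Each camera call takes 0.05 s, during which the arm holds its last target. There are 200 camera calls.

TASK

Three small drawer units on the packing bench have been left open. With the fingertips push the two drawers that have stock in them (hex bolts in one, hex nuts in the other) fully home, without slamming them, and leave the empty drawer out just as it is so that it gets refilled. Do not pick up, knock or shift anything else on the bench.

Things in the scene. Friction and masses are not known exactly. Their poses are not given: they have to be found in the camera images.
- bolts_unit: Unit of grey sheet steel, fixed to the bench, 200 deep x 130 wide x 90 mm high, one of three alike but for the drawer's contents; origin under the centre of its bottom, its x axis points from the drawer front to the back, z up; yaw within about 7 degrees of world x. This one has the drawer with hex bolts in it.
- bolts_drawer (a joint): Slide of the drawer with hex bolts in it: 0 = fully home, grows as the drawer comes out towards the robot (along minus x of its unit); stop at 0.150 m. It stays where it is left; takes about 2 N to move plus 6 N per m/s, and meets a hard stop when home. Starts 0.06 to 0.11 m out. To be pushed home.
- bolts_face (a point): Centre of the robot-side surface of the front panel (flat, 128 wide, 84 high from 1 to 85 mm above the bench, 12 thick) of the drawer with hex bolts in it; moves with it. 50 mm above the bench; when home, 108 mm from the unit's origin along minus x. x axis points into the unit (push this way), z up. A pull ledge 50 wide stands out 12 mm at 12 to 18 mm above the bench: push above it.
- nuts_unit: Unit of grey sheet steel, fixed to the bench, 200 deep x 130 wide x 90 mm high, one of three alike but for the drawer's contents; origin under the centre of its bottom, its x axis points from the drawer front to the back, z up; yaw within about 7 degrees of world x. This one has the drawer with hex nuts in it.
- nuts_drawer (a joint): Slide of the drawer with hex nuts in it: 0 = fully home, grows as the drawer comes out towards the robot (along minus x of its unit); stop at 0.150 m. It stays where it is left; takes about 2 N to move plus 6 N per m/s, and meets a hard stop when home. Starts 0.06 to 0.11 m out. To be pushed home.
- nuts_face (a point): Centre of the robot-side surface of the front panel (flat, 128 wide, 84 high from 1 to 85 mm above the bench, 12 thick) of the drawer with hex nuts in it; moves with it. 50 mm above the bench; when home, 108 mm from the unit's origin along minus x. x axis points into the unit (push this way), z up. A pull ledge 50 wide stands out 12 mm at 12 to 18 mm above the bench: push above it.
- empty_unit: Unit of grey sheet steel, fixed to the bench, 200 deep x 130 wide x 90 mm high, one of three alike but for the drawer's contents; origin under the centre of its bottom, its x axis points from the drawer front to the back, z up; yaw within about 7 degrees of world x. This one has the drawer that is empty.
- empty_drawer (a joint): Slide of the drawer that is empty: 0 = fully home, grows as the drawer comes out towards the robot (along minus x of its unit); stop at 0.150 m. It stays where it is left; takes about 2 N to move plus 6 N per m/s, and meets a hard stop when home. Starts 0.06 to 0.11 m out. To be left as it is.
- empty_face (a point): Centre of the robot-side surface of the front panel (flat, 128 wide, 84 high from 1 to 85 mm above the bench, 12 thick) of the drawer that is empty; moves with it. 50 mm above the bench; when home, 108 mm from the unit's origin along minus x. x axis points into the unit (push this way), z up. A pull ledge 50 wide stands out 12 mm at 12 to 18 mm above the bench: push above it.
- cup: Steel cup, 56 mm wide, 50 high, standing on top of one of the units, towards the back; origin at the centre of its underside. Not to be disturbed.
- tape: Cardboard roll core, ring 76 mm wide, 24 high, lying on top of one of the units, towards the back; origin at the centre of its underside. Not to be disturbed.
- jar: Clear jar with black cap, 48 mm wide, 55 high, standing on top of one of the units, towards the back; origin at the centre of its underside. Not to be disturbed.
- bowl: Steel bowl, 90 mm wide, 35 high, on the bench far right; origin at the centre of its underside. Not to be disturbed.
- weight: Brass scale weight, upright cylinder 36 mm wide, 40 high, on the bench in front of the units, left of the middle one; origin at the centre of its underside. Not to be disturbed.
- block: Light wooden block 50 x 30 x 25 mm on the bench in front of the units, right of the middle one; origin at the centre of its underside. Not to be disturbed.
- spray: White bottle with blue cap, 64 mm wide, 170 high, on the bench far left; origin at the centre of its underside. Not to be disturbed.
- can: Bare aluminium can, 60 mm wide, 90 high, on the bench far right; origin at the centre of its underside. Not to be disturbed.

How it is judged:
By the outcome, as a careful person would: the job done as asked, in the order asked, and still so for the second after the job is handed in, with the robot touching nothing.
It also fails if it takes over 42 s, if anything falls off the work surface, if the arm or the gripper's body presses on something with over 40 N, if the wrist force passes 120 N, or if a joint passes its speed limit or range.

## Working session

There is one attempt and no reset: what is moved stays moved. The work goes in short steps, Python scripts to look and compute and a tool call to move; the robot and the scene stay as the last step left them, time stands still between calls to the robot, and variables do not carry over. Pictures are saved under pics/ and viewed, at most 10 in all, crops included, and the job is handed in when it is done.

Besides the shell and the picture viewer there is one more tool, called after "Emit:" as name(argument=value, ...), one argument or row to a line, values as JSON. move_arm: Moves the arm, as the interface text tells. Shift numbers are shares of 0.6 m and turn numbers shares of 6 degrees, none past 1 either way. Its arguments: {"type":"object","properties":{"targets":{"type":"array"}},"required":["targets"]}

```bash
mkdir -p pics; python3 - <<'E'
from plant import *
import cv2,numpy as np
for n in ["scene","side"]:
    cv2.imwrite(f"pics/{n}0.png",grab_frame(n)[:,:,::-1]); c=get_calibration(n); print(n,{k:np.round(v,4).tolist() for k,v in c.items()})
s=state();print(s)
E
```

```text
scene {'vertical_fov': 53.8115, 'cx': 275.0658, 'cy': 213.4375, 'dist_coeffs': [-0.1261, 0.0, 0.0, 0.0, 0.0], 'R': [[0.4663, 0.8846, 0.0094], [0.6999, -0.3624, -0.6155], [-0.541, 0.2936, -0.7881]], 't': [-0.2745, -0.3338, 1.4765]}
side {'vertical_fov': 44.8549, 'cx': 283.037, 'cy': 201.8833, 'dist_coeffs': [0.0402, 0.0, 0.0, 0.0, 0.0], 'R': [[0.7205, -0.6933, -0.0176], [-0.4897, -0.4906, -0.7208], [0.4911, 0.5279, -0.6929]], 't': [-0.4147, 0.3484, 1.1516]}
{'time': 0.1, 'joint_pos': array([-1.19007213e-01,  5.33337794e-02,  1.61418192e+00, -7.43202654e-06,
        1.47599194e+00, -1.19018997e-01]), 'joint_vel': array([-0.00113856, -0.00109353, -0.00159946,  0.00060821,  0.00074034,
        0.00021117]), 'joint_efforts': array([ 6.14647306e-04, -3.94903493e+01, -3.71363103e+01, -4.52310599e-05,
        3.99340541e-03, -4.17574097e-05]), 'tool_pos': array([6.24474945e-01, 5.67936154e-05, 2.55144218e-01]), 'tool_rot': array([-7.50361186e-04,  7.07102039e-01,  7.07110875e-01, -5.94780030e-04]), 'contact_force': array([ 0.46882357, -0.31793782,  0.38594291]), 'ft_torque': array([ 0.02904014, -0.01684958,  0.00717689]), 'grasp_force': 0.0, 'gripper_width': 0.99652259813082}
```

View pics/scene0.png

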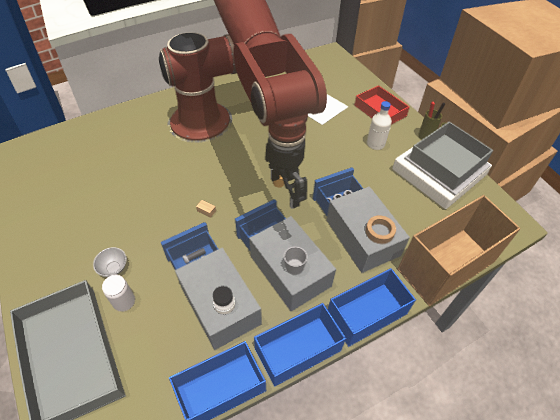

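View pics/side0.png

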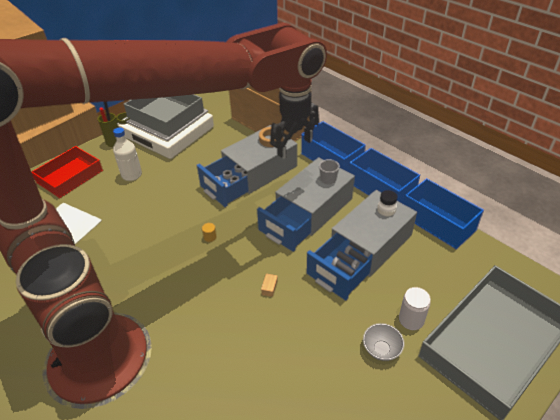

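The side view shows nuts in the left drawer (225,180), bolts in the right drawer (345,260) and an apparently empty middle drawer (287,222). I'll enlarge both views to confirm this and pick the panel corners.

```bash
python3 - <<'E'
import cv2
a=cv2.imread("pics/side0.png")[140:305,190:390]; cv2.imwrite("pics/sidec.png",cv2.resize(a,None,fx=3.6,fy=3.6,interpolation=cv2.INTER_CUBIC))
a=cv2.imread("pics/scene0.png")[160:285,155:375]; cv2.imwrite("pics/scenec.png",cv2.resize(a,None,fx=3.6,fy=3.6,interpolation=cv2.INTER_CUBIC))
E
```

```text
(no output)
```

View pics/sidec.png

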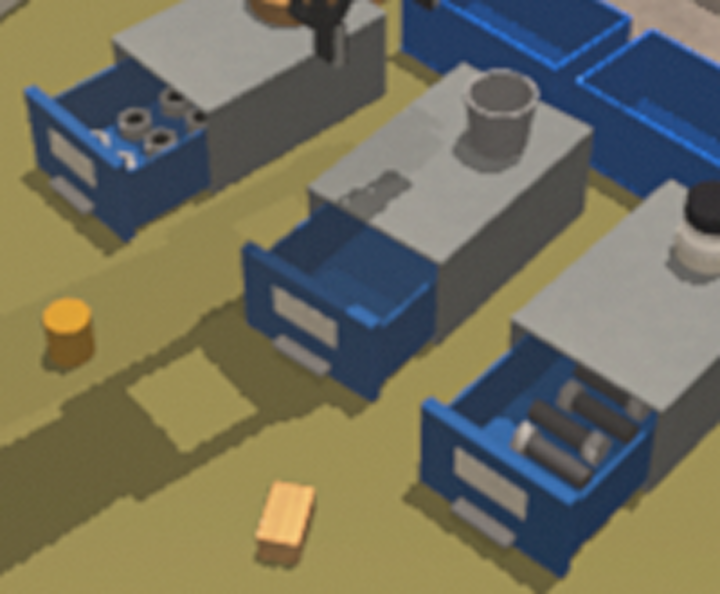

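View pics/scenec.png

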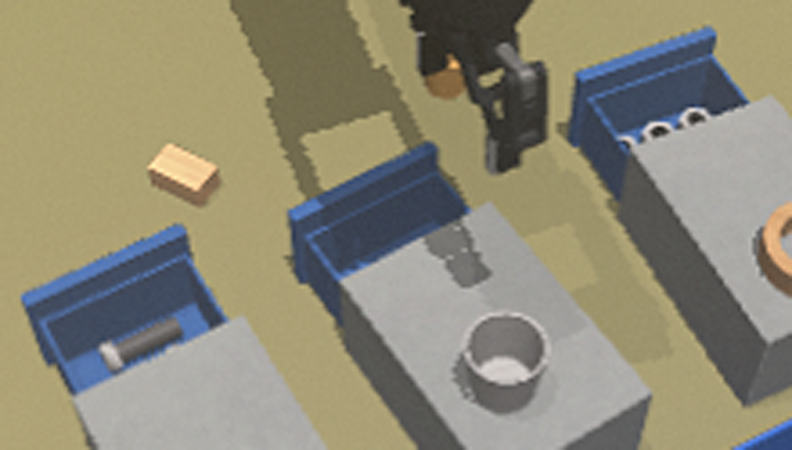

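The crops confirm it: nuts are in the left drawer (y+), the middle is empty, and bolts are in the right. Panel top-edge corners (z=85 mm) and roof front corners (z=90 mm) are readable in both, so I'll cast rays onto those planes.

```bash
cat >h.py <<'E'
from plant import *
import numpy as np,cv2
def cast(n,px,z,c=None):
    c=c or get_calibration(n); f=210/np.tan(np.radians(c["vertical_fov"]/2))
    K=np.array([[f,0,c["cx"]],[0,f,c["cy"]],[0,0,1]])
    u=cv2.undistortPoints(np.array(px,float).reshape(-1,1,2),K,np.array(c["dist_coeffs"])).reshape(-1,2)
    R=np.array(c["R"]);t=np.array(c["t"]); d=np.c_[u,np.ones(len(u))]@R; o=-R.T@t
    return o+d*((z-o[2])/d[:,2])[:,None]
E
python3 - <<'E'
from h import *
off={"side":(190,140),"scene":(155,160)}
P={"nuts":{"side":[(28,88),(124,174),(115,42),(212,108)],"scene":[(712,30),(578,75),(770,97),(627,150)]},
"empty":{"side":[(245,248),(370,325),(310,190),(438,263)],"scene":[(432,145),(290,212),(490,206),(342,282)]},
"bolts":{"side":[(425,405),(563,498),(513,320),(662,410)],"scene":[(182,228),(24,298),(243,320),(78,398)]}}
for k,v in P.items():
  for n,p in v.items():
    p=(np.array(p)+.5)/3.6-.5+off[n]
    for lab,q,z in(("panel",p[:2],.085),("roof",p[2:],.09)):
        X=cast(n,q,z); d=X[0]-X[1]; print(k,n,lab,X[:,:2].round(3).tolist(),"w",np.linalg.norm(d).round(3),"mid",X.mean(0)[:2].round(3),"yaw",np.degrees(np.arctan2(-d[0],d[1])).round(1))
E
```

```text
nuts side panel [[0.515, 0.299], [0.504, 0.162]] w 0.138 mid [0.509 0.23 ] yaw -4.4
nuts side roof [[0.6, 0.29], [0.601, 0.168]] w 0.122 mid [0.6   0.229] yaw 0.6
nuts scene panel [[0.513, 0.298], [0.506, 0.173]] w 0.125 mid [0.51  0.235] yaw -3.4
nuts scene roof [[0.599, 0.294], [0.593, 0.163]] w 0.131 mid [0.596 0.229] yaw -2.7
empty side panel [[0.516, 0.034], [0.527, -0.087]] w 0.122 mid [ 0.522 -0.027] yaw 5.2
empty side roof [[0.59, 0.042], [0.603, -0.082]] w 0.124 mid [ 0.596 -0.02 ] yaw 5.7
empty scene panel [[0.517, 0.036], [0.526, -0.088]] w 0.124 mid [ 0.521 -0.026] yaw 4.1
empty scene roof [[0.592, 0.044], [0.603, -0.082]] w 0.127 mid [ 0.598 -0.019] yaw 5.0
bolts side panel [[0.501, -0.167], [0.508, -0.285]] w 0.118 mid [ 0.505 -0.226] yaw 3.3
bolts side roof [[0.599, -0.159], [0.609, -0.285]] w 0.127 mid [ 0.604 -0.222] yaw 4.3
bolts scene panel [[0.503, -0.164], [0.509, -0.288]] w 0.124 mid [ 0.506 -0.226] yaw 2.7
bolts scene roof [[0.6, -0.157], [0.607, -0.282]] w 0.125 mid [ 0.604 -0.219] yaw 3.1
```

Both views agree within about 5 mm. The push is about 0.08 m for nuts and 0.09 m for bolts. Next I'll find the loose items near the approach paths, and then move.

```bash
python3 - <<'E'
from h import *
def s(p): return (np.array([p])+.5)/3.6-.5+(190,140)
print("weight",cast("side",s((68,316)),.04)); print("block",cast("side",s((288,505)),.025))
print("spray",cast("side",[(127,175)],0.01),"bowl",cast("side",[(383,355)],0.0),"can",cast("side",[(417,296)],.09))
E
```

```text
weight [[0.40185961 0.10939797 0.04      ]]
block [[ 0.40676553 -0.12806182  0.025     ]]
spray [[0.37523141 0.4913978  0.01      ]] bowl [[ 0.45813143 -0.44409891  0.        ]] can [[ 0.57993434 -0.43134554  0.09      ]]
```

Emit:
move_arm(
  targets=[
    [[0,0.049,-0.0385,0,0],[0,0.049,-0.0385,0,0],[0,0.049,-0.0385,0,0],[0,0.049,-0.0385,0,0],[0,0.049,-0.0385,0,0]],
  ],
)

```text
time: 0.52
tool_pos: [0.508, 0.148, 0.2557]
tool_rot: [-0.0, 0.707, 0.707, -0.0]
contact_force: [0.7, 0.3, -0.4]
gripper_width: 0.3
grasp_force: 0.0
```

Emit:
move_arm(
  targets=[
    [[0,0.049,-0.0385,0,0],[0,0.049,-0.0385,0,0],[0,0.049,-0.0385,0,0],[0,0,0,0,0],[0,0,0,0,0]],
  ],
)

```text
time: 0.93
tool_pos: [0.439, 0.2363, 0.2559]
tool_rot: [0.0, 0.706, 0.708, -0.0]
contact_force: [-0.4, -0.3, -0.2]
gripper_width: -0.004
grasp_force: 0.0
```

Emit:
move_arm(
  targets=[
    [[0,0,0,0.06,0],[0,0,0,0.06,0],[0,0,0,0.06,0],[0,0,0,0.06,0],[0,0,0,0.06,0]],
  ],
)

```text
time: 1.35
tool_pos: [0.4409, 0.2339, 0.0746]
tool_rot: [0.0, 0.708, 0.706, 0.0]
contact_force: [0.6, -0.1, 0.3]
gripper_width: 0.001
grasp_force: 0.0
```

Emit:
move_arm(
  targets=[
    [[0,0,0.02,0,0],[0,0,0.02,0,0],[0,0,0.015,0,0],[0,0,0.01,0,0],[0,0,0,0,0]],
  ],
)

```text
time: 1.77
tool_pos: [0.4812, 0.2346, 0.077]
tool_rot: [0.0, 0.708, 0.706, 0.001]
contact_force: [0.5, 0.1, 0.0]
gripper_width: -0.002
grasp_force: 0.0
```

```bash
python3 - <<'E'
from h import *
w=grab_frame("wrist");a=grab_frame("side")[120:280,180:390];
print(state()["contact_force"],state()["tool_pos"])
o=np.zeros((420,800,3),np.uint8); o[:315,:420]=cv2.resize(w,(420,315)); o[:290,420:]=cv2.resize(a,(380,290))
cv2.imwrite("pics/c1.png",o[:,:,::-1])
E
```

```text
[ 0.05905312 -0.36270189  0.54715987] [0.47973146 0.23490204 0.07676464]
```

View pics/c1.png

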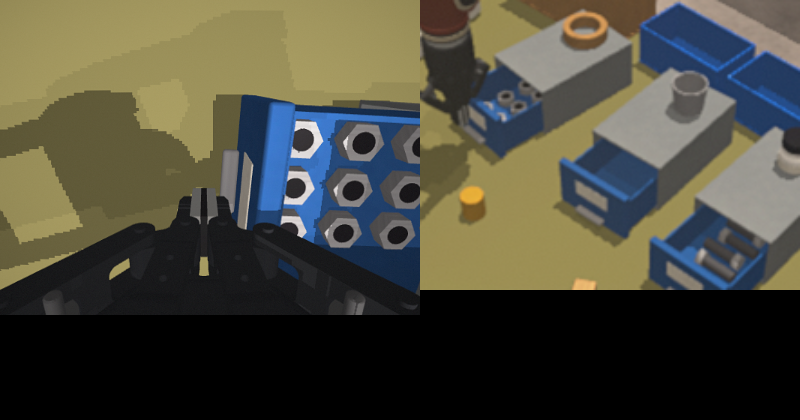

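The wrist picture shows the shut fingers just in front of the nut drawer's panel (panel at 265,170; tips at 205,210), and nothing else has shifted. I'll raise 10 mm so the knuckles clear the roof, then creep in and push.

Emit:
move_arm(
  targets=[
    [[0,0,0,-0.016,0],[0,0,0.008,0,0],[0,0,0.008,0,0],[0,0,0.008,0,0],[0,0,0.008,0,0]],
  ],
)

```text
time: 2.28
tool_pos: [0.4984, 0.2353, 0.0861]
tool_rot: [-0.0, 0.707, 0.707, -0.0]
contact_force: [-2.5, -0.1, 1.4]
gripper_width: 0.006
grasp_force: 1.2
```

Emit:
move_arm(
  targets=[
    [[0,-0.0005,0.01,0,0],[0,-0.0005,0.01,0,0],[0,-0.0005,0.01,0,0],[0,-0.0005,0.01,0,0],[0,-0.0005,0.01,0,0]],
  ],
)

```text
time: 2.7
tool_pos: [0.529, 0.2337, 0.0858]
tool_rot: [-0.0, 0.707, 0.707, -0.0]
contact_force: [-1.4, 0.9, 2.1]
gripper_width: 0.002
grasp_force: 1.2
```

Emit:
move_arm(
  targets=[
    [[0,-0.0005,0.01,0,0],[0,-0.0005,0.01,0,0],[0,-0.0005,0.01,0,0],[0,-0.0005,0.01,0,0],[0,-0.0005,0.008,0,0]],
  ],
)

```text
time: 3.12
tool_pos: [0.5578, 0.2322, 0.0858]
tool_rot: [-0.0, 0.707, 0.707, 0.0]
contact_force: [-2.2, 1.7, 1.1]
gripper_width: 0.005
grasp_force: 1.2
```

Emit:
move_arm(
  targets=[
    [[0,0,0.004,0,0],[0,0,0.004,0,0],[0,0,0.004,0,0],[0,0,0.004,0,0],[0,0,0.004,0,0]],
  ],
)

```text
time: 3.53
tool_pos: [0.5688, 0.2318, 0.0857]
tool_rot: [-0.0, 0.707, 0.707, -0.001]
contact_force: [-10.9, -2.1, 4.6]
gripper_width: 0.006
grasp_force: 5.7
```

Emit:
move_arm(
  targets=[
    [[0,0,0.002,0,0],[0,0,0.001,0,0],[0,0,0,0,0]],
  ],
)

```text
time: 3.78
tool_pos: [0.5688, 0.2318, 0.0857]
tool_rot: [-0.002, 0.707, 0.707, -0.003]
contact_force: [-10.6, -1.8, 7.5]
gripper_width: -0.003
grasp_force: 5.5
```

```bash
python3 - <<'E'
from h import *
w=grab_frame("wrist");a=grab_frame("side")[120:280,180:390];
print(state()["contact_force"],state()["tool_pos"])
o=np.zeros((420,800,3),np.uint8); o[:315,:420]=cv2.resize(w,(420,315)); o[:290,420:]=cv2.resize(a,(380,290))
cv2.imwrite("pics/c2.png",o[:,:,::-1])
E
```

```text
[-10.36867931  -2.65563423   7.20284791] [0.568824   0.23173723 0.08571497]
```

View pics/c2.png

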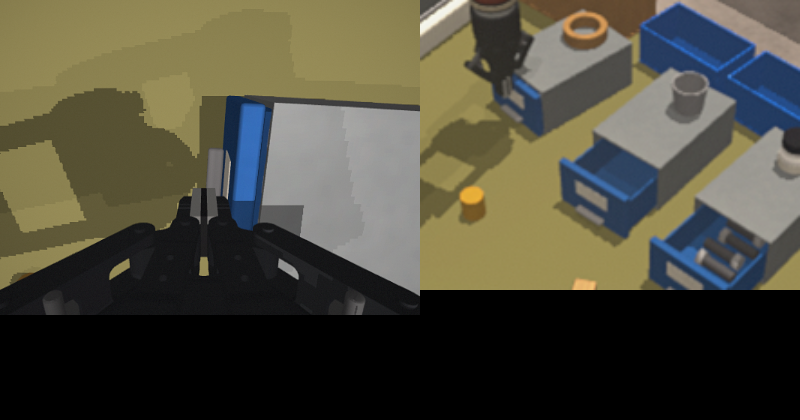

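The nut drawer stopped, with force at 10 N and no further motion. I'll check numerically that it is the home stop: the face should stand 8 mm ahead of the roof edge.

```bash
python3 - <<'E'
from h import *
c=get_calibration("wrist"); w=grab_frame("wrist")
np.save("w.npy",w)
cv2.imwrite("pics/w2.png",cv2.resize(w[110:320,250:410],None,fx=2.8,fy=2.8,interpolation=cv2.INTER_CUBIC)[:,:,::-1])
for r in (170,190,210,230):
    b=w[r].astype(int); row=range(285,385,3)
    X85=cast("wrist",[(x,r) for x in row],.085,c)[:,0]; X90=cast("wrist",[(x,r) for x in row],.09,c)[:,0]
    print(r,[(x,tuple(b[x].tolist()),round(p*1000),round(q*1000)) for x,p,q in zip(row,X85,X90) if 295<x<372])
E
```

```text
170 [(297, (89, 83, 51), 577, 577), (300, (21, 39, 67), 578, 578), (303, (17, 39, 65), 579, 579), (306, (18, 39, 64), 580, 580), (309, (20, 39, 66), 581, 581), (312, (20, 39, 65), 583, 582), (315, (20, 39, 66), 584, 583), (318, (31, 56, 93), 585, 584), (321, (46, 90, 151), 586, 585), (324, (56, 111, 186), 587, 586), (327, (54, 108, 186), 588, 587), (330, (53, 108, 185), 589, 588), (333, (52, 109, 185), 590, 589), (336, (52, 110, 186), 591, 590), (339, (52, 109, 187), 592, 591), (342, (56, 112, 188), 593, 592), (345, (57, 114, 188), 594, 593), (348, (48, 99, 165), 595, 594), (351, (18, 41, 73), 596, 595), (354, (29, 62, 104), 597, 596), (357, (27, 60, 104), 598, 597), (360, (55, 53, 51), 599, 598), (363, (168, 167, 167), 600, 599), (366, (165, 166, 165), 602, 600), (369, (163, 165, 164), 603, 601)]
190 [(297, (51, 61, 60), 577, 577), (300, (22, 38, 67), 578, 578), (303, (21, 40, 66), 580, 579), (306, (17, 39, 64), 581, 580), (309, (21, 38, 66), 582, 581), (312, (21, 39, 66), 583, 582), (315, (23, 40, 66), 584, 583), (318, (37, 77, 132), 585, 584), (321, (50, 102, 176), 586, 585), (324
[... 1466 characters left out ...]
), 581, 581), (309, (21, 38, 65), 582, 582), (312, (15, 38, 68), 583, 583), (315, (39, 79, 134), 584, 584), (318, (53, 107, 184), 585, 585), (321, (53, 108, 183), 587, 586), (324, (53, 108, 182), 588, 587), (327, (54, 109, 182), 589, 588), (330, (54, 109, 183), 590, 589), (333, (54, 110, 184), 591, 590), (336, (56, 111, 186), 592, 591), (339, (57, 111, 186), 593, 592), (342, (45, 90, 154), 594, 593), (345, (27, 56, 99), 595, 594), (348, (29, 58, 99), 597, 595), (351, (39, 61, 96), 598, 596), (354, (100, 101, 101), 599, 598), (357, (156, 157, 155), 600, 599), (360, (157, 157, 155), 601, 600), (363, (156, 155, 154), 602, 601), (366, (155, 154, 154), 603, 602), (369, (154, 153, 152), 604, 603)]
```

View pics/w2.png

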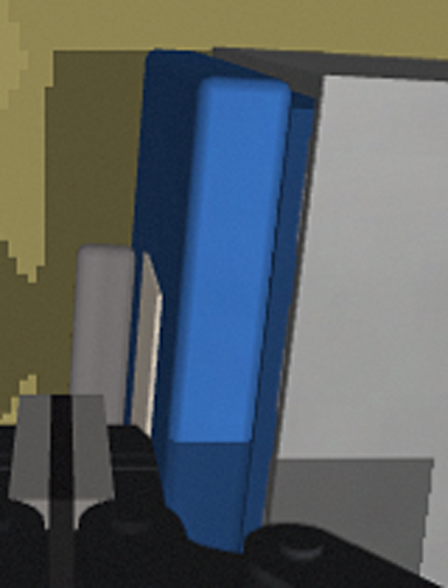

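The face is at x≈585 mm and the roof edge at ≈598, a 13 mm gap where 8 mm is expected. The drawer may be about 5 mm short, perhaps because a knuckle is bearing on the roof edge. I'll back off, raise and push again.

Emit:
move_arm(
  targets=[
    [[0,0,-0.015,0,0],[0,0,-0.005,-0.013,0],[0,0,0.008,0,0],[0,0,0.008,0,0],[0,0,0,0,0]],
  ],
)

```text
time: 4.35
tool_pos: [0.5689, 0.2325, 0.0944]
tool_rot: [-0.001, 0.707, 0.707, -0.0]
contact_force: [-4.0, 0.8, 3.5]
gripper_width: 0.0
grasp_force: 2.3
```

Emit:
move_arm(
  targets=[
    [[0,0,0.004,0,0],[0,0,0.004,0,0],[0,0,0.004,0,0]],
  ],
)

```text
time: 4.6
tool_pos: [0.5699, 0.2326, 0.094]
tool_rot: [-0.006, 0.707, 0.707, -0.007]
contact_force: [-34.5, -1.9, 25.5]
gripper_width: 0.002
grasp_force: 17.9
```

Contact is again at x=0.569, now at 34 N with a large upward share. I don't trust that as the home stop. I'll back off and turn the tool 90° so that no linkage points forward, then push with the pad edges.

Emit:
move_arm(
  targets=[
    [[0,0,-0.04,0,0],[0,0,-0.05,0,0],[0,0,0,0,1],[0,0,0,0,1],[0,0,0,0,1]],
  ],
)

```text
time: 5.02
tool_pos: [0.5223, 0.2323, 0.094]
tool_rot: [0.0, 0.81, 0.586, 0.001]
contact_force: [-0.1, 0.4, 0.2]
gripper_width: 0.0
grasp_force: 0.0
```

Emit:
move_arm(
  targets=[
    [[0,0,0,0,1],[0,0,0,0,1],[0,0,0,0,1],[0,0,0,0,1],[0,0,0,0,1]],
  ],
)

```text
time: 5.43
tool_pos: [0.523, 0.2322, 0.0941]
tool_rot: [0.0, 0.935, 0.356, 0.001]
contact_force: [0.4, 1.2, 0.5]
gripper_width: 0.002
grasp_force: 0.0
```

Emit:
move_arm(
  targets=[
    [[0,0,0,0,1],[0,0,0,0,1],[0,0,0,0,1],[0,0,0,0,1],[0,0,0,0,1]],
  ],
)

```text
time: 5.85
tool_pos: [0.523, 0.2322, 0.094]
tool_rot: [-0.0, 0.995, 0.102, 0.001]
contact_force: [-0.2, 0.1, 0.0]
gripper_width: 0.004
grasp_force: 0.0
```

Emit:
move_arm(
  targets=[
    [[0,0,0,0,1],[0,0,0,0,1],[0,0,0,0.015,0],[0,0,0,0,0]],
  ],
)

```text
time: 6.18
tool_pos: [0.5216, 0.2319, 0.0832]
tool_rot: [0.0, 1.0, 0.001, -0.001]
contact_force: [-0.5, 0.7, -1.0]
gripper_width: -0.0
grasp_force: 0.0
```

```bash
python3 - <<'E'
from h import *
s=state();print(s["tool_pos"],s["tool_rot"],s["contact_force"],s["joint_pos"])
c=get_calibration("wrist"); w=grab_frame("wrist")
a=grab_frame("side")[110:250,170:330]
o=np.zeros((420,800,3),np.uint8); o[:300,:400]=cv2.resize(w,(400,300)); o[:350,400:]=cv2.resize(a,(400,350))
cv2.imwrite("pics/c3.png",o[:,:,::-1])
E
```

```text
[0.52163081 0.23191016 0.08317488] [ 2.51849084e-04  9.99999017e-01  1.20172823e-03 -6.77646416e-04] [-0.47870861  0.65433381 -0.96232189] [ 2.88039847e-01  9.70600326e-02  1.87195781e+00 -1.08074159e-04
  1.17401724e+00  1.85647455e+00]
```

View pics/c3.png

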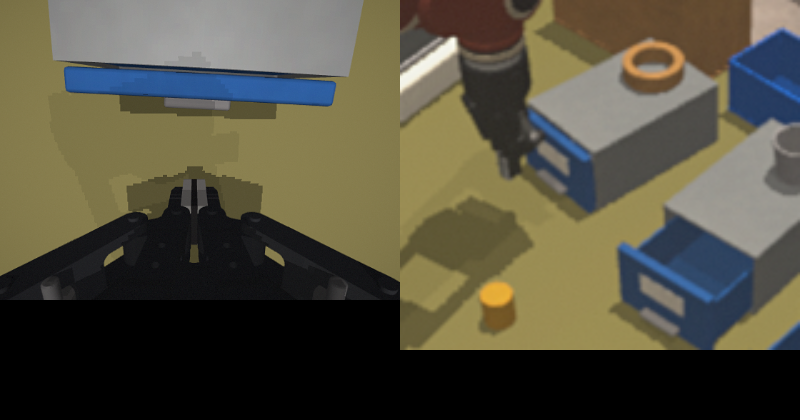

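The side view shows the nut drawer nearly shut with a thin gap behind the panel (wrist view, row 70). The fingers now stand side by side in front of it. I'll push along tool x.

Emit:
move_arm(
  targets=[
    [[0,0.015,0,0,0],[0,0.015,0,0,0],[0,0.015,0,0,0],[0,0.015,0,0,0],[0,0.01,0,0,0]],
  ],
)

```text
time: 6.7
tool_pos: [0.5656, 0.2322, 0.0851]
tool_rot: [-0.0, 1.0, -0.0, 0.001]
contact_force: [0.8, 0.1, 0.2]
gripper_width: -0.001
grasp_force: 0.0
```

Emit:
move_arm(
  targets=[
    [[0,0.005,0,0,0],[0,0.005,0,0,0],[0,0.005,0,0,0],[0,0.005,0,0,0],[0,0,0,0,0]],
  ],
)

```text
time: 7.12
tool_pos: [0.5716, 0.2322, 0.0845]
tool_rot: [0.001, 1.0, 0.0, -0.006]
contact_force: [-17.3, -1.3, 13.3]
gripper_width: -0.0
grasp_force: 8.5
```

```bash
python3 - <<'E'
from h import *
p=(np.array([(438,263),(592,130),(310,190),(463,64)])+.5)/3.6-.5+(190,140)
X=cast("side",p,.09);print(np.linalg.norm(X[0]-X[1]),np.linalg.norm(X[2]-X[3]))
p=(np.array([(490,206),(648,397)])+.5)/3.6-.5+(155,160)
X=cast("scene",p,.09);print(np.linalg.norm(X[0]-X[1])); print(state()["contact_force"],state()["tool_pos"])
E
```

```text
0.19348844840300453 0.19499397442535915
0.19167889938679755
[-17.3004274   -1.28520992  13.27550967] [0.57162786 0.23217064 0.08449379]
```

The carcass roof measures about 194 mm, which explains the 13–14 mm gap. The nut drawer is therefore home: a hard stop at the same place with all three contacts. Next is the bolt drawer.

Emit:
move_arm(
  targets=[
    [[0,-0.02,0,0,0],[0,-0.06,0,0,0],[0,-0.06,0,0,0],[0,-0.06,0,0,0],[0,0,0,-0.06,0]],
  ],
)

```text
time: 7.53
tool_pos: [0.4374, 0.2277, 0.1043]
tool_rot: [0.005, 1.0, 0.001, -0.017]
contact_force: [-3.3, -1.0, -2.8]
gripper_width: -0.002
grasp_force: 0.0
```

Emit:
move_arm(
  targets=[
    [[0,0,0,-0.065,0],[0,0,0,-0.065,0],[0,0,0.06,0,0],[0,0,0.065,0,0],[0,0,0.065,0,0]],
  ],
)

```text
time: 7.95
tool_pos: [0.4559, 0.1176, 0.2002]
tool_rot: [-0.0, 1.0, 0.001, 0.001]
contact_force: [1.4, 0.1, -0.2]
gripper_width: 0.001
grasp_force: 0.0
```

Emit:
move_arm(
  targets=[
    [[0,0,0.065,0,0],[0,0,0.065,0,0],[0,0,0.065,0,0],[0,0,0.065,0,0],[0,0,0.065,0,0]],
  ],
)

```text
time: 8.37
tool_pos: [0.4553, -0.0785, 0.1989]
tool_rot: [0.0, 1.0, 0.0, 0.0]
contact_force: [0.6, -0.1, 0.2]
gripper_width: -0.002
grasp_force: 0.0
```

Emit:
move_arm(
  targets=[
    [[0,0,0.065,0,0],[0,0,0.065,0,0],[0,0,0.065,0,0],[0,0,0.065,0,0],[0,0,0,0,0]],
  ],
)

```text
time: 8.78
tool_pos: [0.4553, -0.2384, 0.1992]
tool_rot: [0.002, 1.0, -0.003, 0.0]
contact_force: [-1.0, 0.6, 0.3]
gripper_width: 0.004
grasp_force: 0.0
```

Emit:
move_arm(
  targets=[
    [[0,0,-0.015,0.06,0],[0,0,0,0.06,0],[0,0,0,0.06,0],[0,0,0,0.015,0],[0,0,0,0,0]],
  ],
)

```text
time: 9.2
tool_pos: [0.4534, -0.2219, 0.0782]
tool_rot: [-0.002, 1.0, 0.0, -0.003]
contact_force: [-0.1, 0.7, 0.2]
gripper_width: -0.001
grasp_force: 0.0
```

Emit:
move_arm(
  targets=[
    [[0,0.015,0,0,0],[0,0.015,0,0,0],[0,0.01,0,0,0],[0,0.01,0,0,0],[0,0.01,0,0,0]],
  ],
)

```text
time: 9.62
tool_pos: [0.4933, -0.2243, 0.0834]
tool_rot: [0.001, 1.0, 0.0, 0.001]
contact_force: [-3.1, 0.2, 2.1]
gripper_width: 0.0
grasp_force: 1.2
```

Emit:
move_arm(
  targets=[
    [[0,0.01,-0.0006,0,0],[0,0.01,-0.0006,0,0],[0,0.01,-0.0006,0,0],[0,0.01,-0.0006,0,0],[0,0.01,-0.0006,0,0]],
  ],
)

```text
time: 10.03
tool_pos: [0.5222, -0.222, 0.0817]
tool_rot: [-0.0, 1.0, -0.0, -0.0]
contact_force: [-2.3, -0.5, 1.9]
gripper_width: 0.004
grasp_force: 1.2
```

Emit:
move_arm(
  targets=[
    [[0,0.01,-0.0006,0,0],[0,0.01,-0.0006,0,0],[0,0.01,-0.0006,0,0],[0,0.01,-0.0006,0,0],[0,0.01,-0.0006,0,0]],
  ],
)

```text
time: 10.45
tool_pos: [0.5523, -0.2201, 0.0816]
tool_rot: [-0.0, 1.0, -0.0, -0.0]
contact_force: [-2.3, -0.0, 1.0]
gripper_width: -0.0
grasp_force: 1.2
```

Emit:
move_arm(
  targets=[
    [[0,0.006,-0.0006,0,0],[0,0.006,-0.0006,0,0],[0,0.004,0,0,0],[0,0.004,0,0,0],[0,0.004,0,0,0]],
  ],
)

```text
time: 10.87
tool_pos: [0.5662, -0.2192, 0.0816]
tool_rot: [-0.0, 1.0, -0.0, -0.0]
contact_force: [-2.3, 1.1, 1.9]
gripper_width: -0.001
grasp_force: 1.1
```

Emit:
move_arm(
  targets=[
    [[0,0.004,0,0,0],[0,0.004,0,0,0],[0,0.004,0,0,0]],
  ],
)

```text
time: 11.12
tool_pos: [0.5734, -0.2191, 0.0815]
tool_rot: [-0.0, 1.0, 0.0, -0.0]
contact_force: [-2.2, 2.0, 1.2]
gripper_width: -0.0
grasp_force: 1.1
```

Emit:
move_arm(
  targets=[
    [[0,0.004,0,0,0],[0,0.004,0,0,0],[0,0.004,0,0,0]],
  ],
)

```text
time: 11.37
tool_pos: [0.5765, -0.219, 0.0814]
tool_rot: [-0.001, 1.0, 0.001, -0.007]
contact_force: [-27.1, 2.8, 16.7]
gripper_width: -0.004
grasp_force: 13.4
```

Emit:
move_arm(
  targets=[
    [[0,0.003,0,0,0],[0,0.003,0,0,0],[0,0,0,0,0]],
  ],
)

```text
time: 11.62
tool_pos: [0.5767, -0.2191, 0.0814]
tool_rot: [-0.002, 1.0, 0.001, -0.011]
contact_force: [-34.4, 4.0, 23.0]
gripper_width: 0.003
grasp_force: 17.4
```

Hard stop at 0.5767, where 0.577 was predicted. I'll retreat, go up and check.

Emit:
move_arm(
  targets=[
    [[0,-0.02,0,0,0],[0,-0.05,0,0,0],[0,-0.06,0,0,0],[0,-0.06,0,0,0],[0,0,0,0,0]],
  ],
)

```text
time: 12.03
tool_pos: [0.4643, -0.2177, 0.0788]
tool_rot: [-0.001, 1.0, -0.001, -0.003]
contact_force: [-0.8, 0.0, -1.3]
gripper_width: 0.006
grasp_force: 0.0
```

Emit:
move_arm(
  targets=[
    [[0,0,0,-0.06,0],[0,0,0,-0.06,0],[0,0,0,-0.06,0],[0,0,0,-0.06,0],[0,0,0,0,0]],
  ],
)

```text
time: 12.45
tool_pos: [0.4745, -0.2221, 0.2358]
tool_rot: [0.005, 1.0, -0.0, 0.007]
contact_force: [1.1, 0.0, 1.1]
gripper_width: -0.003
grasp_force: 0.0
```

```bash
python3 - <<'E'
from h import *
a=grab_frame("side")[110:380,100:460];b=grab_frame("scene")[100:320,80:420]
print(state()["contact_force"],state()["tool_pos"])
o=np.zeros((600,560,3),np.uint8); o[:300,:400]=cv2.resize(a,(400,300)); o[300:560,:400]=cv2.resize(b,(400,260))
cv2.imwrite("pics/fin.png",o[:,:400,::-1])
E
```

```text
[-0.45677073  0.30042024 -1.0545741 ] [ 0.47189608 -0.22043999  0.22866808]
```

View pics/fin.png

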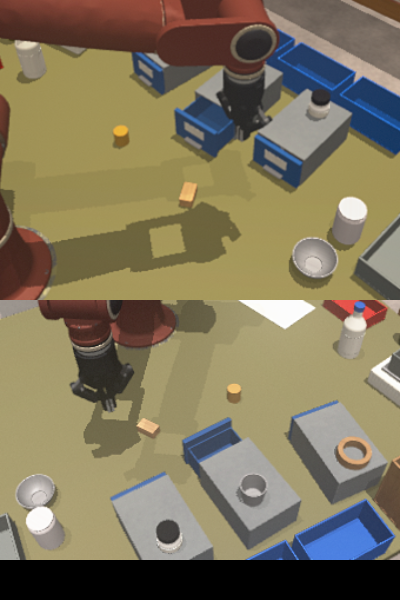

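The final view shows both stocked drawers shut, the middle empty one still out, and everything else in place with the arm clear.

```bash
python3 -c "
from plant import job; print(job.job_done())"
```

```text
the job is handed in; nothing more can be done
None
```

The nut and bolt drawers were pushed to their hard stops and the job is handed in; the empty drawer was left out, and the final pictures show nothing else moved.

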